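# Level the tilting paint board and pin it

## Task

Swing the tilting paint board down until it lies level on its stop, then lock it there: take the red-knobbed pin from the wooden rack and drop it fully home through the hole in the yellow lug into the hole of the post below. Leave the short blue-knobbed pin in the rack.

Things in the scene. Friction and masses are not known exactly. Their poses are not given: they have to be found in the camera images.
- board (a joint): Tilt in rad of the plywood board (150 mm along its level axis, 210 across, 8 thick; axis 95 mm above the table). 0 = level, top at 99 mm, lying on its stop; positive = the edge on lock_hole's +y side is raised (start 0.35 to 0.65, limit 0.7). Friction holds it; about 4 N down, 70 mm out from the axis on the raised side, swings it down. The yellow lug, with a 22 mm hole, turns with it.
- lock_hole (a point): Fixed point: centre of the lug's hole, at the lug's top face (167 mm above the table), once the board is level. x along the tilt axis from board to lug, y to the board's raised side, z up. Good spot to press the board down: x -118, y +70 mm from here. Lug 54 x 56 x 8 mm; the post 4 mm below it has a 22 mm blind hole, its floor 52 mm below this point; the tilted lug covers it.
- red_pin_knob (a point): Centre of the locking pin's red knob (upright, 22 mm diameter, 34 tall). Below the knob: steel collar, 32 mm diameter, 6 thick, then a 14 mm shank 48 mm long, its last 12 mm tapered; tip 71 mm below this point. Stands in a dark wooden rack 150 x 50 x 62 mm high, collar on its top. Fully home, this point is 23 mm above lock_hole. z up along the pin; about 60 g.
- blue_pin_knob (a point): Centre of the blue knob of the other pin, in the rack's other hole, 90 mm from the red one along the rack's length. Same knob and collar, but its shank is only 22 mm long, too short to lock the board. To be left in its place.

How it is judged:
On the way, in this order (a step that is already met when the one before it is completed fails the run):
1. the board is swung down level (value of joint board below 0.15 rad), for 0.2 s.
2. the red pin is home through the lug in the post (value of joint board below 0.15 rad and horizontal distance between red_pin_knob and lock_hole below 0.012 m and z of red_pin_knob in the frame of lock_hole below 0.035 m and angle between red_pin_knob's own z axis and vertical below 0.2 rad), for 0.2 s.
At the end, for the whole second after the job is handed in: The board is level (within 0.15 rad) and still; the red pin stands in the lock hole, its knob's centre within 12 mm sideways of the hole's centre and less than 35 mm above the lug's top (fully home is 23 mm), upright within 0.2 rad (all of step 2 and velocity of joint board between -0.05 and 0.05 rad/s); the robot touches nothing.
It fails at once if the blue pin is moved more than 30 mm from its place (distance of blue_pin_knob from where it was at the start of the episode above 0.03 m).
It also fails if it takes over 56 s, if anything falls off the work surface, if the arm or the gripper's body presses on something with over 40 N, if the wrist force passes 120 N, or if a joint passes its speed limit or range.

## Robot

A 7-joint arm with a two-finger parallel gripper is mounted at the origin on the work surface. World frame = base frame: x ahead of the robot, y to its left, z up, the work surface at z = 0. Lengths are in m, angles in rad, forces in N, time in s.
With the tool pointing down it reaches from about 0.425 to 0.925 m from the base axis. Payload 6.8 kg.
Tool frame: the origin (TCP) lies between the finger pads; the fingertips stand r.tcp_to_tips ahead of it and the grasp point (between the pads) lies 3 mm ahead of it (r.tcp_to_tips is the distance from the TCP to the fingertips, in m); z points along the fingers, y is the line along which they close (so a half turn about z gives the same grasp; the last joint's range is limited). The gripper opens to 85 mm and grips with 20 to 120 N. Pads are 22 mm wide; open, the fingers measure 114 mm over their backs; the gripper's body (76 mm by 85 mm) begins 54 mm behind the grasp point. The pads swing forward as they close: fully open they stand 13 mm farther back than shut.
Start: joints at [1.208, 0.477, 0.022, 1.555, -0.011, 1.109, -0.083], TCP at [0.17, -0.653, 0.253] pointing down, gripper open.
Joint ranges: [-2.96, 2.96], [-0.34, 2.1], [-1.41, 1.46], [0.24, 2.44], [-1.37, 4.51], [0.17, 1.92], [-2.96, 2.96]. Speed limits (rad/s): [2.39, 2.39, 3.14, 3.14, 3.14, 3.14, 3.14].

## Interface

Orientations are given as a rotation vector (axis times angle).
In Python, from bench import r gives the robot as it stands. The module is installed in compiled form; this text tells all that it offers.
- The arm moves only by the tool step_arm, never from a script. Its argument "moves" is a list of rows, each an object of numbers: "rx", "ry", "rz": the turn, a rotation vector about the tool's x, y, z in degrees; "dx", "dy", "dz": the shift along the tool's x, y, z in mm; "gripper": the opening, from -1 (shut) to 1 (fully open). In form: [{"rx": .., "ry": .., "rz": .., "dx": .., "dy": .., "dz": .., "gripper": ..}, ...]. A call has 1 to 20 rows; each row shifts and turns the commanded pose from where the row before left it, along the tool's axes as they then stand; what a row does not reach is not made up. A row lasts 1/8 s, in which the tool goes at most 62.5 mm and 10.7 degrees, less where a joint would pass 70% of its speed; a pose out of reach is approached as far as the arm can. A call is refused whole if a number of a shift passes 62.5 or a number of a turn 10.7, either way. A call with a gripper value outside its range is refused whole. The fingers move at their own pace and stop on an object; "grip_force" is the grip in N (left out, the last holds). Time passes only in rows, so rows that do not move let the fingers close. It gives the time, the measured TCP pose, the force, the opening and the grip force at its end, in the units of the state.
- r.get_obs(): the state, without advancing time (a new reading comes with each control period).
- r.grab_frame(name): name is "side" or "top"; returns the picture (384x512x3 uint8, blue, green, red); there is no depth.
- r.camera_info(name): a dict with "mtx" (3x3 intrinsics, pixels), "rvec" (rotation vector, rad) and "tvec" (3), from world to camera coordinates, as OpenCV has them. Camera axes: x right, y down, z forward; pixel columns grow to the right and rows downward; lengths in m; the calibration is good to about 2 mm. A picture is of the moment at which its call begins. camera_info takes no time and is no camera call.
- r.hand_in(): hands the job in; it is judged then, once.
The state is a dict: "clock": time; "joints": joint angles; "qvel": joint speeds; "tau": joint torques, N m; "tcp_pos": TCP position; "orientation": TCP orientation; "contact_force": force on the tool from outside, world axes, zero at the start; "moment": the same for the moment, N m; "grip_width": finger opening in m; "gripper_force": force on a finger pad.
Only numpy, scipy, OpenCV 4.12 (cv2) and the standard library are available. Lean on these libraries where they do the work, as an engineer would, in place of code of your own. Each camera call takes 0.05 s, during which the arm holds its last target. There are 200 camera calls.

## Working session

There is one attempt and no reset: what is moved stays moved. The work goes in short steps, Python scripts to look and compute and a tool call to move; the robot and the scene stay as the last step left them, time stands still between calls to the robot, and variables do not carry over. Pictures are saved under pics/ and viewed, at most 10 in all, crops included, and the job is handed in when it is done.

Besides the shell and the picture viewer there is one more tool, called after "Emit:" in YAML: its name, and indented under it one key for each argument. step_arm: Moves the arm, as the interface text tells. Its arguments: {"type":"object","properties":{"moves":{"type":"array","items":{"type":"object","properties":{"rx":{"type":"number"},"ry":{"type":"number"},"rz":{"type":"number"},"dx":{"type":"number"},"dy":{"type":"number"},"dz":{"type":"number"},"gripper":{"type":"number"}}}},"grip_force":{"type":"number"}},"required":["moves"]}

```bash
mkdir -p pics
python3 - <<'E'
from bench import r
import cv2,numpy as np
a=r.grab_frame("side");b=r.grab_frame("top")
cv2.imwrite("pics/side0.png",a);cv2.imwrite("pics/top0.png",b)
for n in("side","top"):
    c=r.camera_info(n);R=cv2.Rodrigues(np.array(c["rvec"],float))[0];print(n,np.round(c["mtx"],1).tolist(),(-R.T@np.ravel(c["tvec"])).round(3),R.round(2).tolist())
o=r.get_obs();print(o,r.tcp_to_tips)
E
```

```text
side [[498.6, 0.0, 257.0], [0.0, 498.6, 200.2], [0.0, 0.0, 1.0]] [0.115 0.388 0.726] [[-0.71, -0.71, -0.01], [-0.48, 0.49, -0.73], [0.52, -0.51, -0.68]]
top [[425.1, 0.0, 253.2], [0.0, 425.1, 184.7], [0.0, 0.0, 1.0]] [ 0.403 -0.038  0.942] [[0.01, -1.0, 0.04], [-0.98, -0.01, -0.19], [0.19, -0.03, -0.98]]
{'clock': 0.1, 'joints': array([ 1.2079011 ,  0.47771503,  0.0223629 ,  1.55630133, -0.01150505,
        1.10931765, -0.08310937]), 'qvel': array([-0.00065856, -0.00398613,  0.00116468, -0.0017029 , -0.00061998,
       -0.00102039, -0.00204238]), 'tau': array([ 4.22962534e-03, -5.97761786e+01,  1.61360197e+00, -2.81958926e+01,
        1.28467727e-02,  4.99698421e-03, -1.33044858e-05]), 'tcp_pos': array([ 0.16999463, -0.65274986,  0.25244656]), 'orientation': array([-3.11456752e+00, -3.98934805e-01,  5.09841471e-04]), 'contact_force': array([-0.21045281, -0.51602323, -0.05305128]), 'moment': array([-0.00832263,  0.00892062,  0.001327  ]), 'gripper_force': 0.0, 'grip_width': 0.08533379107157248} 0.022
```

View pics/side0.png

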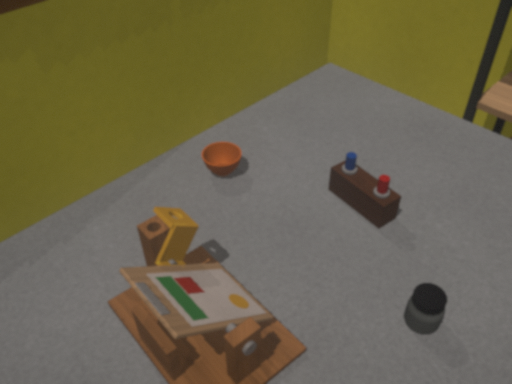

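View pics/top0.png

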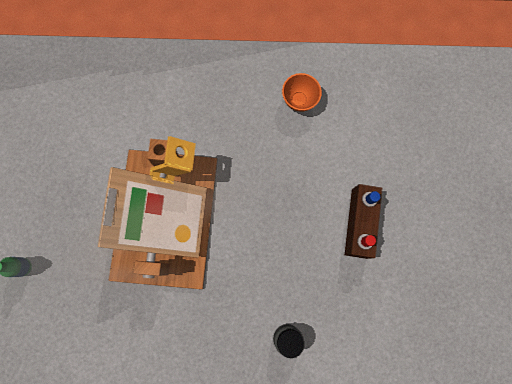

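The side view shows the yellow lug near (175,230) with the post hole beside it at (153,227), the blue knob at (350,160) and the red knob at (383,184). The top view shows the post hole at (158,149), the lug tilted to the right of it (so the raised edge is on the left, world +y), red at (370,241) and blue at (374,198).

```bash
cat > h.py <<'E'
import cv2,numpy as np
from bench import r
def cam(n):
    c=r.camera_info(n);K=np.array(c["mtx"],float);R=cv2.Rodrigues(np.array(c["rvec"],float))[0];t=np.ravel(c["tvec"]);return K,R,t
def plane(n,uv,z):
    K,R,t=cam(n);d=R.T@np.linalg.inv(K)@np.array([*uv,1.]);o=-R.T@t;return o+d*(z-o[2])/d[2]
def tri(us,ut):
    P=[K@np.c_[R,t] for K,R,t in(cam("side"),cam("top"))]
    X=cv2.triangulatePoints(P[0],P[1],np.array(us,float).reshape(2,1),np.array(ut,float).reshape(2,1)).ravel();X=X[:3]/X[3]
    e=[(lambda q:q[:2]/q[2])(p@np.r_[X,1]) for p in P];return X,np.linalg.norm(e[0]-us),np.linalg.norm(e[1]-ut)
def blob(im,f,box):
    x0,y0,x1,y1=box;h=cv2.cvtColor(im[y0:y1,x0:x1],cv2.COLOR_BGR2HSV).astype(int);m=f(h[...,0],h[...,1],h[...,2]).astype(np.uint8)
    n,l,s,c=cv2.connectedComponentsWithStats(m);i=1+s[1:,4].argmax();return c[i]+[x0,y0],s[i]
red=lambda h,s,v:((h<7)|(h>172))&(s>150)&(v>70)
blue=lambda h,s,v:(h>100)&(h<130)&(s>120)&(v>50)
E
python3 - <<'E'
from h import *
a=cv2.imread("pics/side0.png");b=cv2.imread("pics/top0.png")
for nm,f,bs,bt in(("red",red,(360,165,400,205),(345,225,385,260)),("blue",blue,(335,145,370,175),(350,180,390,215))):
    us,s1=blob(a,f,bs);ut,s2=blob(b,f,bt);print(nm,us,s1,ut,s2,tri(us,ut))
def dark(im,box,th):
    return blob(im,lambda h,s,v:v<th,box)
for th in(35,45,55):
    us,s1=dark(a,(145,219,163,234),th);ut,s2=dark(b,(151,141,168,158),th)
    print(th,us,s1,ut,s2,tri(us,ut),plane("side",us,.155),plane("top",ut,.155))
# base plate top edges direction, board edges
for z in(0.02,):
  for p in((128,150),(110,282),(205,289),(216,155)):print(p,plane("top",p,z))
c1=cv2.resize(a[180:384,90:330],None,fx=3,fy=3,interpolation=cv2.INTER_CUBIC)
c2=cv2.resize(b[130:300,90:240],None,fx=3.5,fy=3.5,interpolation=cv2.INTER_CUBIC)
cv2.imwrite("pics/c2.png",c2)
E
```

```text
red [382.93693694 182.66666667] [ 18  11  11  16 111] [368.37593985 240.42857143] [ 16  10  15  12 133] (array([ 0.46269355, -0.30073675,  0.08702371]), np.float64(0.4747984208277897), np.float64(0.6288698265017296))
blue [351.10526316 155.73684211] [13  8  8  7 38] [372.7578125 197.1171875] [ 16  11  15  13 128] (array([ 0.54870656, -0.30945419,  0.10157425]), np.float64(0.324672986493196), np.float64(0.4465823526771795))Traceback (most recent call last):
  File "<stdin>", line 8, in <module>
  File "<stdin>", line 6, in dark
  File "h.py", line 13, in blob
    n,l,s,c=cv2.connectedComponentsWithStats(m);i=1+s[1:,4].argmax();return c[i]+[x0,y0],s[i]
                                                    ~~~~~~~~~~~~~~^^
ValueError: attempt to get argmax of an empty sequence
```

Run:
```python
from h import *
a=cv2.imread("pics/side0.png");b=cv2.imread("pics/top0.png")
def dark(im,box):
    x0,y0,x1,y1=box;g=cv2.cvtColor(im[y0:y1,x0:x1],cv2.COLOR_BGR2GRAY);th=g.min()+.4*(np.median(g)-g.min())
    return blob(im,lambda h,s,v:g<th,box)
us,s1=dark(a,(145,220,163,234));ut,s2=dark(b,(152,142,166,158))
print(us,s1,ut,s2,tri(us,ut),plane("side",us,.155),plane("top",ut,.155))
for p in((128,150),(110,282),(205,289),(216,155)):print(p,plane("top",p,.02))
c1=cv2.resize(a[190:384,100:310],None,fx=2,fy=2,interpolation=cv2.INTER_CUBIC)
c2=cv2.resize(b[130:300,90:240],None,fx=2.28,fy=2.28,interpolation=cv2.INTER_CUBIC)[:388]
c1=cv2.convertScaleAbs(c1,alpha=1.6)
c2=np.pad(c2,((0,388-len(c2)),(0,0),(0,0)))
cv2.imwrite("pics/c2.png",np.hstack([c1,c2]))
```

```text
[152.30508475 226.72881356] [ 3  3 10  8 59] [158.49411765 149.23529412] [ 2  3 11 10 85] (array([0.62791948, 0.11696989, 0.15223494]), np.float64(0.7146263431685922), np.float64(0.8215016301037975)) [0.6265695  0.11880181 0.155     ] [0.62589969 0.11537755 0.155     ]
(128, 150) [0.66119638 0.20884664 0.02      ]
(110, 282) [0.37482176 0.22793567 0.02      ]
(205, 289) [0.3616064  0.02955309 0.02      ]
(216, 155) [0.65295852 0.01340838 0.02      ]
```

View pics/c2.png

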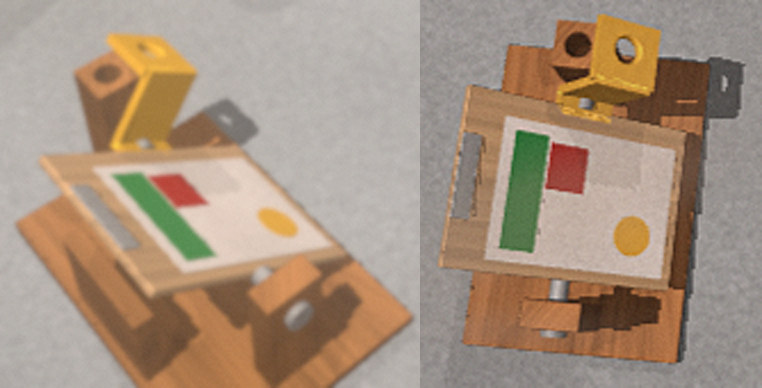

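The crop confirms it: the post hole is clear to the left of the lug, and the raised edge is the +y one. I take lock_hole ≈ (0.6265, 0.117), tilt axis yaw ≈ -3.5°, and press point ≈ (0.513, 0.194). The red knob is at (0.463, -0.301), and its measured z of 87 mm fits the expected 85.

Emit:
step_arm:
  moves:
    - {"rz":7.3,"gripper":-1}
    - {"rz":7.3}
    - {"dx":27,"dy":-35.3,"dz":-5}
    - {"dx":27,"dy":-35.3,"dz":-5}
    - {"dx":27,"dy":-35.3,"dz":-5}
    - {"dx":27,"dy":-35.3,"dz":-5}
    - {"dx":27,"dy":-35.3,"dz":-5}
    - {"dx":27,"dy":-35.3,"dz":-5}
    - {"dx":27,"dy":-35.3,"dz":-5}
    - {"dx":27,"dy":-35.3,"dz":-5}
    - {"dx":27,"dy":-35.3,"dz":-5}
    - {"dx":27,"dy":-35.3,"dz":-5}
    - {}
    - {}

```text
invalid input at $.moves[0]: expected keys rx, ry, rz, dx, dy, dz, gripper
```

Emit:
step_arm:
  moves:
    - {"rx":0,"ry":0,"rz":7.3,"dx":0,"dy":0,"dz":0,"gripper":-1}
    - {"rx":0,"ry":0,"rz":7.3,"dx":0,"dy":0,"dz":0,"gripper":-1}
    - {"rx":0,"ry":0,"rz":0,"dx":27,"dy":-35.3,"dz":-5,"gripper":-1}
    - {"rx":0,"ry":0,"rz":0,"dx":27,"dy":-35.3,"dz":-5,"gripper":-1}
    - {"rx":0,"ry":0,"rz":0,"dx":27,"dy":-35.3,"dz":-5,"gripper":-1}
    - {"rx":0,"ry":0,"rz":0,"dx":27,"dy":-35.3,"dz":-5,"gripper":-1}
    - {"rx":0,"ry":0,"rz":0,"dx":27,"dy":-35.3,"dz":-5,"gripper":-1}
    - {"rx":0,"ry":0,"rz":0,"dx":27,"dy":-35.3,"dz":-5,"gripper":-1}
    - {"rx":0,"ry":0,"rz":0,"dx":27,"dy":-35.3,"dz":-5,"gripper":-1}
    - {"rx":0,"ry":0,"rz":0,"dx":27,"dy":-35.3,"dz":-5,"gripper":-1}
    - {"rx":0,"ry":0,"rz":0,"dx":27,"dy":-35.3,"dz":-5,"gripper":-1}
    - {"rx":0,"ry":0,"rz":0,"dx":27,"dy":-35.3,"dz":-5,"gripper":-1}
    - {"rx":0,"ry":0,"rz":0,"dx":0,"dy":0,"dz":0,"gripper":-1}
    - {"rx":0,"ry":0,"rz":0,"dx":0,"dy":0,"dz":0,"gripper":-1}

```text
clock: 1.85
tcp_pos: [0.4395, -0.3006, 0.303]
orientation: [3.142, -0.0, -0.002]
contact_force: [0.3, -0.4, 0.5]
grip_width: -0.0003
gripper_force: 0.0
```

Emit:
step_arm:
  moves:
    - {"rx":0,"ry":0,"rz":0,"dx":6,"dy":-41,"dz":0,"gripper":-1}
    - {"rx":0,"ry":0,"rz":0,"dx":6,"dy":-41,"dz":0,"gripper":-1}
    - {"rx":0,"ry":0,"rz":0,"dx":6,"dy":-41,"dz":0,"gripper":-1}
    - {"rx":0,"ry":0,"rz":0,"dx":6,"dy":-41,"dz":0,"gripper":-1}
    - {"rx":0,"ry":0,"rz":0,"dx":6,"dy":-41,"dz":0,"gripper":-1}
    - {"rx":0,"ry":0,"rz":0,"dx":6,"dy":-41,"dz":0,"gripper":-1}
    - {"rx":0,"ry":0,"rz":0,"dx":6,"dy":-41,"dz":0,"gripper":-1}
    - {"rx":0,"ry":0,"rz":0,"dx":6,"dy":-41,"dz":0,"gripper":-1}
    - {"rx":0,"ry":0,"rz":0,"dx":6,"dy":-41,"dz":0,"gripper":-1}
    - {"rx":0,"ry":0,"rz":0,"dx":6,"dy":-41,"dz":0,"gripper":-1}
    - {"rx":0,"ry":0,"rz":0,"dx":6,"dy":-41,"dz":0,"gripper":-1}
    - {"rx":0,"ry":0,"rz":0,"dx":7,"dy":-43,"dz":0,"gripper":-1}
    - {"rx":0,"ry":0,"rz":0,"dx":0,"dy":0,"dz":30,"gripper":-1}
    - {"rx":0,"ry":0,"rz":0,"dx":0,"dy":0,"dz":30,"gripper":-1}
    - {"rx":0,"ry":0,"rz":0,"dx":0,"dy":0,"dz":30,"gripper":-1}
    - {"rx":0,"ry":0,"rz":0,"dx":0,"dy":0,"dz":15,"gripper":-1}
    - {"rx":0,"ry":0,"rz":0,"dx":0,"dy":0,"dz":0,"gripper":-1}

```text
clock: 3.98
tcp_pos: [0.513, 0.1925, 0.1975]
orientation: [3.141, -0.002, -0.003]
contact_force: [0.0, 0.4, 0.0]
grip_width: -0.0002
gripper_force: 0.0
```

Emit:
step_arm:
  moves:
    - {"rx":0,"ry":0,"rz":0,"dx":0,"dy":0,"dz":8,"gripper":-1}
    - {"rx":0,"ry":0,"rz":0,"dx":0,"dy":0,"dz":8,"gripper":-1}
    - {"rx":0,"ry":0,"rz":0,"dx":0,"dy":0,"dz":8,"gripper":-1}
    - {"rx":0,"ry":0,"rz":0,"dx":0,"dy":0,"dz":8,"gripper":-1}
    - {"rx":0,"ry":0,"rz":0,"dx":0,"dy":0,"dz":8,"gripper":-1}
    - {"rx":0,"ry":0,"rz":0,"dx":0,"dy":0,"dz":8,"gripper":-1}
    - {"rx":0,"ry":0,"rz":0,"dx":0,"dy":0,"dz":6,"gripper":-1}

```text
clock: 4.85
tcp_pos: [0.5133, 0.1942, 0.1439]
orientation: [-3.141, -0.0, -0.0]
contact_force: [-0.0, 1.5, 3.7]
grip_width: -0.0003
gripper_force: 1.9
```

Emit:
step_arm:
  moves:
    - {"rx":0,"ry":0,"rz":0,"dx":0,"dy":0,"dz":5,"gripper":-1}
    - {"rx":0,"ry":0,"rz":0,"dx":0,"dy":0,"dz":5,"gripper":-1}
    - {"rx":0,"ry":0,"rz":0,"dx":0,"dy":0,"dz":5,"gripper":-1}
    - {"rx":0,"ry":0,"rz":0,"dx":0,"dy":0,"dz":3,"gripper":-1}
    - {"rx":0,"ry":0,"rz":0,"dx":0,"dy":0,"dz":2,"gripper":-1}
    - {"rx":0,"ry":0,"rz":0,"dx":0,"dy":0,"dz":0,"gripper":-1}

```text
clock: 5.6
tcp_pos: [0.5129, 0.1933, 0.124]
orientation: [3.141, -0.0, -0.001]
contact_force: [-0.3, 1.3, 1.9]
grip_width: -0.0003
gripper_force: 0.9
```

Pushing down with 2–4 N. I'll go a little further, until the force rises on the stop.

Emit:
step_arm:
  moves:
    - {"rx":0,"ry":0,"rz":0,"dx":0,"dy":0,"dz":2,"gripper":-1}
    - {"rx":0,"ry":0,"rz":0,"dx":0,"dy":0,"dz":1,"gripper":-1}
    - {"rx":0,"ry":0,"rz":0,"dx":0,"dy":0,"dz":0,"gripper":-1}

```text
clock: 5.98
tcp_pos: [0.513, 0.1935, 0.1211]
orientation: [3.141, -0.0, -0.001]
contact_force: [-1.0, 1.1, 2.3]
grip_width: -0.0003
gripper_force: 1.3
```

Emit:
step_arm:
  moves:
    - {"rx":0,"ry":0,"rz":0,"dx":0,"dy":0,"dz":1,"gripper":-1}
    - {"rx":0,"ry":0,"rz":0,"dx":0,"dy":0,"dz":1,"gripper":-1}
    - {"rx":0,"ry":0,"rz":0,"dx":0,"dy":0,"dz":0,"gripper":-1}

```text
clock: 6.35
tcp_pos: [0.513, 0.1936, 0.121]
orientation: [3.14, -0.0, 0.0]
contact_force: [-6.0, -2.4, 21.7]
grip_width: -0.0002
gripper_force: 10.5
```

Emit:
step_arm:
  moves:
    - {"rx":0,"ry":0,"rz":0,"dx":0,"dy":0,"dz":-36,"gripper":-1}
    - {"rx":0,"ry":0,"rz":0,"dx":0,"dy":0,"dz":-36,"gripper":-1}
    - {"rx":0,"ry":0,"rz":0,"dx":0,"dy":0,"dz":-36,"gripper":-1}
    - {"rx":0,"ry":0,"rz":0,"dx":0,"dy":0,"dz":-36,"gripper":-1}
    - {"rx":0,"ry":0,"rz":0,"dx":0,"dy":0,"dz":-36,"gripper":-1}
    - {"rx":0,"ry":0,"rz":0,"dx":-5,"dy":41,"dz":0,"gripper":0}
    - {"rx":0,"ry":0,"rz":0,"dx":-5,"dy":41,"dz":0,"gripper":1}
    - {"rx":0,"ry":0,"rz":0,"dx":-4,"dy":41,"dz":0,"gripper":1}
    - {"rx":0,"ry":0,"rz":0,"dx":-4,"dy":41,"dz":0,"gripper":1}
    - {"rx":0,"ry":0,"rz":0,"dx":-4,"dy":41,"dz":0,"gripper":1}
    - {"rx":0,"ry":0,"rz":0,"dx":-4,"dy":41,"dz":0,"gripper":1}
    - {"rx":0,"ry":0,"rz":0,"dx":-4,"dy":41,"dz":0,"gripper":1}
    - {"rx":0,"ry":0,"rz":0,"dx":-4,"dy":41,"dz":0,"gripper":1}
    - {"rx":0,"ry":0,"rz":0,"dx":-4,"dy":41,"dz":0,"gripper":1}
    - {"rx":0,"ry":0,"rz":0,"dx":-4,"dy":41,"dz":0,"gripper":1}
    - {"rx":0,"ry":0,"rz":0,"dx":-4,"dy":41,"dz":0,"gripper":1}
    - {"rx":0,"ry":0,"rz":0,"dx":-4,"dy":43,"dz":0,"gripper":1}
    - {"rx":0,"ry":0,"rz":0,"dx":0,"dy":0,"dz":0,"gripper":1}

```text
clock: 8.6
tcp_pos: [0.4608, -0.3045, 0.2983]
orientation: [3.141, -0.011, -0.004]
contact_force: [0.5, 0.4, -0.3]
grip_width: 0.0856
gripper_force: 0.0
```

Run:
```python
from h import *
a=r.grab_frame("side");b=r.grab_frame("top")
cv2.imwrite("pics/s1.png",a);cv2.imwrite("pics/t1.png",b)
c1=cv2.convertScaleAbs(cv2.resize(a[190:320,90:310],None,fx=3,fy=3,interpolation=cv2.INTER_CUBIC)[:390,:390],alpha=1.6)
c2=cv2.resize(b[120:250,110:240],None,fx=3,fy=3,interpolation=cv2.INTER_CUBIC)
cv2.imwrite("pics/c3.png",np.hstack([c1,c2]));cv2.imwrite("pics/c4.png",b)
```

```text
(no output)
```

View pics/c3.png

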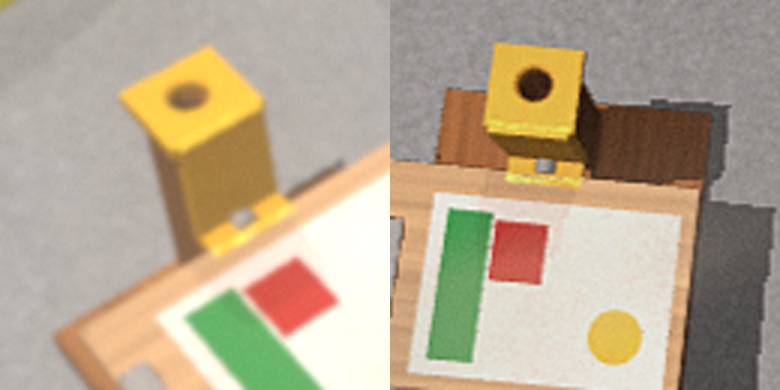

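View pics/s1.png

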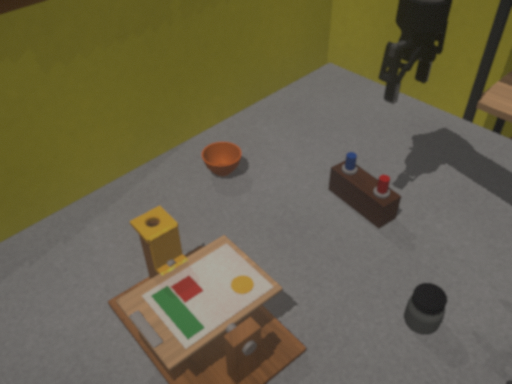

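The board is level. The hole is at about (152,222) in the side view and (158,148) in the top view, and the hand is clear above the rack. Next I compute the exact positions.

Run:
```python
from h import *
a=cv2.imread("pics/s1.png");b=cv2.imread("pics/t1.png")
def hole(im,box):
    x0,y0,x1,y1=box;g=cv2.cvtColor(im[y0:y1,x0:x1],cv2.COLOR_BGR2GRAY);g=cv2.resize(g,None,fx=8,fy=8,interpolation=cv2.INTER_CUBIC)
    m=cv2.threshold(g,0,255,cv2.THRESH_BINARY_INV+cv2.THRESH_OTSU)[1]
    n,l,s,c=cv2.connectedComponentsWithStats(m);i=1+s[1:,4].argmax();return (c[i]+.5)/8-.5+[x0,y0],s[i]/8
us,s1=hole(a,(144,216,161,229));ut,s2=hole(b,(150,140,167,157))
print(us,s1,ut,s2,tri(us,ut),plane("side",us,.167),plane("top",ut,.167))
us,s1=blob(a,red,(372,165,400,205));ut,s2=blob(cv2.imread("pics/top0.png"),red,(345,225,385,260))
print(us,s1,ut,plane("side",us,.086),plane("top",ut,.09), plane("top",ut,.086))
o=r.get_obs();print(o["tcp_pos"],o["orientation"])
```

```text
[151.9690188  221.86502469] [  1.5     1.75   13.875   9.25  784.75 ] [157.67116603 147.84303182] [  2.125   2.625  12.125  11.375 848.5  ] (array([0.6272342 , 0.116287  , 0.16339319]), np.float64(0.5941838269655371), np.float64(0.6855873359241811)) [0.62487749 0.11845744 0.167     ] [0.625182  0.1147089 0.167    ]
[382.90909091 182.90082645] [  6  11  11  16 121] [368.37593985 240.42857143] [ 0.46360744 -0.30066395  0.086     ] [ 0.46143233 -0.30046051  0.09      ] [ 0.46170601 -0.30169402  0.086     ]
[ 0.46239728 -0.30036716  0.2985797 ] [-3.14082985e+00  2.16960590e-03  2.49458738e-03]
```

Emit:
step_arm:
  grip_force: 50
  moves:
    - {"rx":0,"ry":0,"rz":0,"dx":0,"dy":0,"dz":30,"gripper":1}
    - {"rx":0,"ry":0,"rz":0,"dx":0,"dy":0,"dz":30,"gripper":1}
    - {"rx":0,"ry":0,"rz":0,"dx":0,"dy":0,"dz":30,"gripper":1}
    - {"rx":0,"ry":0,"rz":0,"dx":0,"dy":0,"dz":30,"gripper":1}
    - {"rx":0,"ry":0,"rz":0,"dx":0,"dy":0,"dz":30,"gripper":1}
    - {"rx":0,"ry":0,"rz":0,"dx":0,"dy":0,"dz":30,"gripper":1}
    - {"rx":0,"ry":0,"rz":0,"dx":0,"dy":0,"dz":15,"gripper":1}
    - {"rx":0,"ry":0,"rz":0,"dx":0,"dy":0,"dz":8,"gripper":1}
    - {"rx":0,"ry":0,"rz":0,"dx":0,"dy":0,"dz":0,"gripper":1}
    - {"rx":0,"ry":0,"rz":0,"dx":0,"dy":0,"dz":0,"gripper":0}
    - {"rx":0,"ry":0,"rz":0,"dx":0,"dy":0,"dz":0,"gripper":-0.4}
    - {"rx":0,"ry":0,"rz":0,"dx":0,"dy":0,"dz":0,"gripper":-1}
    - {"rx":0,"ry":0,"rz":0,"dx":0,"dy":0,"dz":0,"gripper":-1}
    - {"rx":0,"ry":0,"rz":0,"dx":0,"dy":0,"dz":0,"gripper":-1}
    - {"rx":0,"ry":0,"rz":0,"dx":0,"dy":0,"dz":0,"gripper":-1}

```text
clock: 10.58
tcp_pos: [0.4634, -0.3004, 0.0968]
orientation: [3.141, -0.0, 0.001]
contact_force: [-1.5, -0.3, 5.2]
grip_width: 0.0206
gripper_force: 48.8
```

Emit:
step_arm:
  moves:
    - {"rx":0,"ry":0,"rz":0,"dx":0,"dy":0,"dz":-15,"gripper":-1}
    - {"rx":0,"ry":0,"rz":0,"dx":0,"dy":0,"dz":-20,"gripper":-1}
    - {"rx":0,"ry":0,"rz":0,"dx":0,"dy":0,"dz":-30,"gripper":-1}
    - {"rx":0,"ry":0,"rz":0,"dx":0,"dy":0,"dz":-30,"gripper":-1}
    - {"rx":0,"ry":0,"rz":0,"dx":0,"dy":0,"dz":-35,"gripper":-1}
    - {"rx":0,"ry":0,"rz":0,"dx":0,"dy":0,"dz":-35,"gripper":-1}
    - {"rx":0,"ry":0,"rz":0,"dx":0,"dy":0,"dz":-25,"gripper":-1}
    - {"rx":0,"ry":0,"rz":0,"dx":0,"dy":0,"dz":-10,"gripper":-1}
    - {"rx":0,"ry":0,"rz":0,"dx":0,"dy":0,"dz":0,"gripper":-1}

```text
clock: 11.7
tcp_pos: [0.4632, -0.3002, 0.2966]
orientation: [3.141, 0.0, 0.001]
contact_force: [-0.1, 0.5, -1.4]
grip_width: 0.0207
gripper_force: 48.9
```

Emit:
step_arm:
  moves:
    - {"rx":0,"ry":0,"rz":0,"dx":7.5,"dy":-19,"dz":0,"gripper":-1}
    - {"rx":0,"ry":0,"rz":0,"dx":14.5,"dy":-38,"dz":0,"gripper":-1}
    - {"rx":0,"ry":0,"rz":0,"dx":14.5,"dy":-38,"dz":0,"gripper":-1}
    - {"rx":0,"ry":0,"rz":0,"dx":14.5,"dy":-38,"dz":0,"gripper":-1}
    - {"rx":0,"ry":0,"rz":0,"dx":14.5,"dy":-38,"dz":0,"gripper":-1}
    - {"rx":0,"ry":0,"rz":0,"dx":14.5,"dy":-38,"dz":0,"gripper":-1}
    - {"rx":0,"ry":0,"rz":0,"dx":14.5,"dy":-38,"dz":0,"gripper":-1}
    - {"rx":0,"ry":0,"rz":0,"dx":14.5,"dy":-38,"dz":0,"gripper":-1}
    - {"rx":0,"ry":0,"rz":0,"dx":14.5,"dy":-38,"dz":0,"gripper":-1}
    - {"rx":0,"ry":0,"rz":0,"dx":14.5,"dy":-38,"dz":0,"gripper":-1}
    - {"rx":0,"ry":0,"rz":0,"dx":14.5,"dy":-38,"dz":0,"gripper":-1}
    - {"rx":0,"ry":0,"rz":0,"dx":8,"dy":-18,"dz":0,"gripper":-1}
    - {"rx":0,"ry":0,"rz":0,"dx":0,"dy":0,"dz":0,"gripper":-1}
    - {"rx":0,"ry":0,"rz":0,"dx":0,"dy":0,"dz":0,"gripper":-1}

```text
clock: 13.45
tcp_pos: [0.6235, 0.1144, 0.2958]
orientation: [3.14, -0.004, -0.002]
contact_force: [-0.0, -0.7, -1.3]
grip_width: 0.0205
gripper_force: 49.0
```

Run:
```python
from h import *
a=r.grab_frame("side");b=r.grab_frame("top")
cv2.imwrite("pics/s2.png",a);cv2.imwrite("pics/t2.png",b)
c1=cv2.convertScaleAbs(cv2.resize(a[100:250,80:230],None,fx=2.6,fy=2.6,interpolation=cv2.INTER_CUBIC),alpha=1.6)
c2=cv2.resize(b[80:230,90:240],None,fx=2.6,fy=2.6,interpolation=cv2.INTER_CUBIC)
cv2.imwrite("pics/c5.png",np.hstack([c1,c2]))
```

```text
(no output)
```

View pics/c5.png

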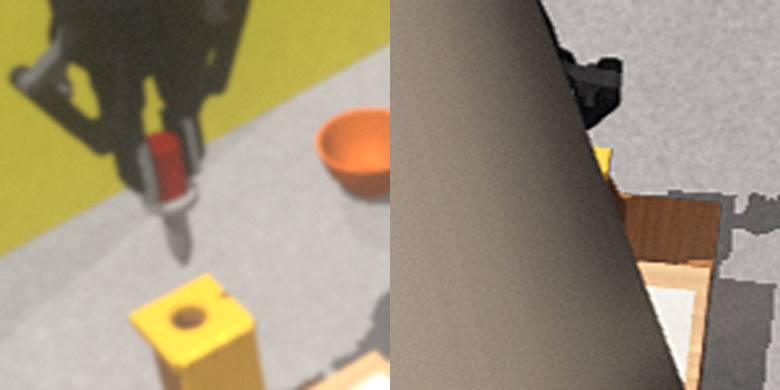

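Side view: the pin hangs upright, its tip at about (150,201) above the lug hole at (152,222). The arm hides the top view, so I compare tip and hole in the side view alone, using planes of known height.

Run:
```python
from h import *
a=cv2.imread("pics/s2.png")
us,s=blob(a,red,(130,145,165,185));o=r.get_obs();p=o["tcp_pos"];print(p,us,s)
K,R,t=cam("side")
def pr(X):
    q=K@(R@np.array(X)+t);return q[:2]/q[2]
print("knob pred",pr([p[0],p[1],p[2]-.012]),"tip pred",pr([p[0],p[1],p[2]-.083]),"collar pred",pr([p[0],p[1],p[2]-.032]))
print("hole/side",plane("side",(151.97,221.87),.167),"tip/side",plane("side",(150.4,201.2),p[2]-.083),"knob/side",plane("side",us,p[2]-.012))
# tip: profile of columns by row, shank darker/brighter than floor
g=cv2.cvtColor(a,cv2.COLOR_BGR2GRAY)
for v in range(178,206,3):print(v,g[v,136:166].tolist())
```

```text
[0.6235515  0.1144836  0.29621651] [143.73728814 158.29661017] [  7   6  12  21 118]
knob pred [142.22293065 162.89998149] tip pred [149.98367021 199.56186962] collar pred [144.51453042 173.72554441]
hole/side [0.62486741 0.11846294 0.167     ] tip/side [0.62012628 0.11621205 0.21321651] knob/side [0.6307005  0.10675847 0.28421651]
178 [83, 82, 78, 77, 77, 74, 78, 87, 95, 103, 111, 115, 115, 113, 108, 100, 91, 85, 91, 104, 115, 119, 122, 121, 122, 121, 121, 120, 121, 122]
181 [103, 96, 93, 92, 90, 88, 88, 90, 91, 92, 89, 85, 82, 79, 80, 89, 102, 110, 117, 121, 122, 122, 122, 123, 122, 121, 120, 121, 121, 122]
184 [118, 120, 120, 120, 118, 111, 97, 79, 71, 69, 70, 70, 70, 74, 74, 86, 104, 116, 122, 122, 122, 123, 124, 124, 121, 122, 120, 120, 122, 121]
187 [122, 123, 122, 122, 122, 118, 109, 96, 83, 75, 71, 70, 72, 74, 76, 79, 92, 107, 119, 122, 123, 124, 121, 122, 122, 122, 123, 123, 122, 123]
190 [121, 121, 120, 119, 120, 119, 117, 108, 96, 87, 81, 80, 77, 78, 77, 75, 83, 100, 115, 121, 123, 122, 122, 122, 123, 124, 123, 122, 123, 122]
193 [122, 121, 123, 122, 121, 119, 120, 114, 103, 92, 86, 83, 80, 82, 79, 77, 78, 90, 106, 118, 122, 120, 122, 121, 124, 124, 124, 124, 122, 124]
196 [121, 120, 121, 120, 119, 119, 120, 119, 113, 103, 92, 85, 84, 82, 79, 77, 83, 95, 110, 119, 122, 122, 123, 124, 124, 123, 123, 120, 121, 121]
199 [121, 121, 121, 121, 120, 120, 121, 122, 121, 119, 112, 102, 90, 80, 77, 80, 90, 106, 118, 122, 124, 124, 122, 123, 123, 122, 121, 121, 120, 121]
202 [121, 120, 119, 118, 118, 119, 120, 122, 122, 122, 122, 121, 117, 110, 108, 110, 115, 121, 124, 126, 123, 122, 122, 123, 122, 122, 122, 122, 123, 124]
205 [120, 120, 120, 120, 120, 122, 123, 124, 123, 124, 124, 124, 123, 124, 125, 124, 124, 123, 124, 123, 125, 127, 132, 134, 133, 129, 126, 124, 124, 122]
```

The pin is upright and its tip lies within about 2 mm of the TCP axis. I shift +2 mm in x and +3 mm in y, then descend in stages.

Emit:
step_arm:
  moves:
    - {"rx":0,"ry":0,"rz":0,"dx":2,"dy":-3,"dz":0,"gripper":-1}
    - {"rx":0,"ry":0,"rz":0,"dx":0,"dy":0,"dz":15,"gripper":-1}
    - {"rx":0,"ry":0,"rz":0,"dx":0,"dy":0,"dz":15,"gripper":-1}
    - {"rx":0,"ry":0,"rz":0,"dx":0,"dy":0,"dz":8,"gripper":-1}
    - {"rx":0,"ry":0,"rz":0,"dx":0,"dy":0,"dz":0,"gripper":-1}
    - {"rx":0,"ry":0,"rz":0,"dx":0,"dy":0,"dz":0,"gripper":-1}

```text
clock: 14.3
tcp_pos: [0.6259, 0.1199, 0.2586]
orientation: [-3.141, -0.0, -0.001]
contact_force: [0.0, 0.1, -0.8]
grip_width: 0.0204
gripper_force: 49.0
```

Run:
```python
from h import *
a=r.grab_frame("side");cv2.imwrite("pics/s3.png",cv2.convertScaleAbs(cv2.resize(a[150:250,105:205],None,fx=6,fy=6,interpolation=cv2.INTER_CUBIC),alpha=1.5))
```

```text
(no output)
```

View pics/s3.png

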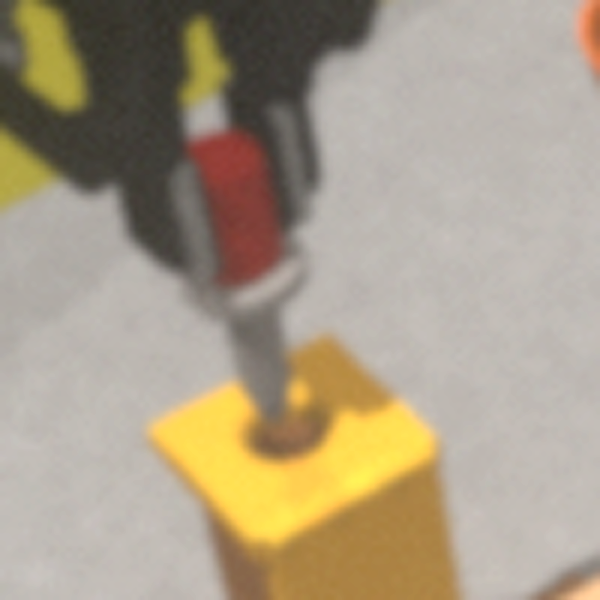

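The tip is at about (150.7,219.5) and the hole centre at about (152.5,222); the tip still has about 9 mm to go above the lug.

Run:
```python
from h import *
o=r.get_obs();p=o["tcp_pos"];z=p[2]-.083
print(p,z,plane("side",(150.7,219.2),z),plane("side",(152,221.9),.167))
K,R,t=cam("side");q=K@(R@np.array([p[0],p[1],z])+t);print(q[:2]/q[2])
```

```text
[0.62600598 0.11990041 0.2588151 ] 0.17581510398133693 [0.62300915 0.12060946 0.1758151 ] [0.62477949 0.11846943 0.167     ]
[149.92678456 218.01713372]
```

Emit:
step_arm:
  moves:
    - {"rx":0,"ry":0,"rz":0,"dx":1,"dy":2,"dz":0,"gripper":-1}
    - {"rx":0,"ry":0,"rz":0,"dx":0,"dy":0,"dz":5,"gripper":-1}
    - {"rx":0,"ry":0,"rz":0,"dx":0,"dy":0,"dz":5,"gripper":-1}
    - {"rx":0,"ry":0,"rz":0,"dx":0,"dy":0,"dz":4,"gripper":-1}
    - {"rx":0,"ry":0,"rz":0,"dx":0,"dy":0,"dz":4,"gripper":-1}
    - {"rx":0,"ry":0,"rz":0,"dx":0,"dy":0,"dz":0,"gripper":-1}

```text
clock: 15.1
tcp_pos: [0.6264, 0.1177, 0.2398]
orientation: [3.141, 0.0, -0.001]
contact_force: [0.4, -0.3, -1.7]
grip_width: 0.0204
gripper_force: 49.0
```

Tip is in the lug (about 10 mm below its top face), and no contact is felt.

Emit:
step_arm:
  moves:
    - {"rx":0,"ry":0,"rz":0,"dx":0,"dy":0,"dz":4,"gripper":-1}
    - {"rx":0,"ry":0,"rz":0,"dx":0,"dy":0,"dz":4,"gripper":-1}
    - {"rx":0,"ry":0,"rz":0,"dx":0,"dy":0,"dz":4,"gripper":-1}
    - {"rx":0,"ry":0,"rz":0,"dx":0,"dy":0,"dz":0,"gripper":-1}

```text
clock: 15.6
tcp_pos: [0.6264, 0.1176, 0.2278]
orientation: [3.141, -0.0, -0.001]
contact_force: [0.3, -0.9, -0.9]
grip_width: 0.0207
gripper_force: 49.0
```

Emit:
step_arm:
  moves:
    - {"rx":0,"ry":0,"rz":0,"dx":0,"dy":0,"dz":5,"gripper":-1}
    - {"rx":0,"ry":0,"rz":0,"dx":0,"dy":0,"dz":5,"gripper":-1}
    - {"rx":0,"ry":0,"rz":0,"dx":0,"dy":0,"dz":5,"gripper":-1}
    - {"rx":0,"ry":0,"rz":0,"dx":0,"dy":0,"dz":5,"gripper":-1}
    - {"rx":0,"ry":0,"rz":0,"dx":0,"dy":0,"dz":3,"gripper":-1}
    - {"rx":0,"ry":0,"rz":0,"dx":0,"dy":0,"dz":0,"gripper":-1}

```text
clock: 16.35
tcp_pos: [0.6266, 0.1177, 0.205]
orientation: [3.141, 0.0, -0.001]
contact_force: [-0.6, -0.1, -0.7]
grip_width: 0.0202
gripper_force: 49.0
```

Emit:
step_arm:
  moves:
    - {"rx":0,"ry":0,"rz":0,"dx":0,"dy":0,"dz":2,"gripper":-1}
    - {"rx":0,"ry":0,"rz":0,"dx":0,"dy":0,"dz":0,"gripper":-1}
    - {"rx":0,"ry":0,"rz":0,"dx":0,"dy":0,"dz":0,"gripper":-0.2}
    - {"rx":0,"ry":0,"rz":0,"dx":0,"dy":0,"dz":0,"gripper":0.2}
    - {"rx":0,"ry":0,"rz":0,"dx":0,"dy":0,"dz":0,"gripper":0.5}
    - {"rx":0,"ry":0,"rz":0,"dx":0,"dy":0,"dz":0,"gripper":0.5}
    - {"rx":0,"ry":0,"rz":0,"dx":0,"dy":0,"dz":0,"gripper":0.5}
    - {"rx":0,"ry":0,"rz":0,"dx":0,"dy":0,"dz":-15,"gripper":0.5}
    - {"rx":0,"ry":0,"rz":0,"dx":0,"dy":0,"dz":-30,"gripper":0.5}
    - {"rx":0,"ry":0,"rz":0,"dx":0,"dy":0,"dz":-40,"gripper":0.5}
    - {"rx":0,"ry":0,"rz":0,"dx":0,"dy":0,"dz":-30,"gripper":0.5}
    - {"rx":0,"ry":0,"rz":0,"dx":0,"dy":40,"dz":0,"gripper":0.5}
    - {"rx":0,"ry":0,"rz":0,"dx":0,"dy":40,"dz":0,"gripper":0.5}
    - {"rx":0,"ry":0,"rz":0,"dx":0,"dy":40,"dz":0,"gripper":0.5}
    - {"rx":0,"ry":0,"rz":0,"dx":0,"dy":40,"dz":0,"gripper":0.5}
    - {"rx":0,"ry":0,"rz":0,"dx":0,"dy":40,"dz":0,"gripper":0.5}
    - {"rx":0,"ry":0,"rz":0,"dx":0,"dy":0,"dz":0,"gripper":0.5}
    - {"rx":0,"ry":0,"rz":0,"dx":0,"dy":0,"dz":0,"gripper":0.5}

```text
clock: 18.6
tcp_pos: [0.6268, -0.0815, 0.3192]
orientation: [-3.141, -0.001, -0.002]
contact_force: [0.1, 0.1, 0.3]
grip_width: 0.064
gripper_force: 0.0
```

Run:
```python
from h import *
a=r.grab_frame("side");b=r.grab_frame("top")
us,s=blob(a,red,(140,190,170,230));ut,s2=blob(b,red,(145,125,175,160));print(us,s,ut,s2,tri(us,ut))
c1=cv2.convertScaleAbs(cv2.resize(a[170:300,90:220],None,fx=3,fy=3,interpolation=cv2.INTER_CUBIC),alpha=1.5)
c2=cv2.resize(b[100:230,110:240],None,fx=3,fy=3,interpolation=cv2.INTER_CUBIC)
cv2.imwrite("pics/c6.png",np.hstack([c1,c2]))
```

```text
[147.85263158 205.32631579] [ 3 11 12 13 95] [154.29605263 144.28289474] [  3  12  14  16 152] (array([0.62478294, 0.11681504, 0.20097667]), np.float64(1.7069947922256845), np.float64(1.999071767977615))
```

View pics/c6.png

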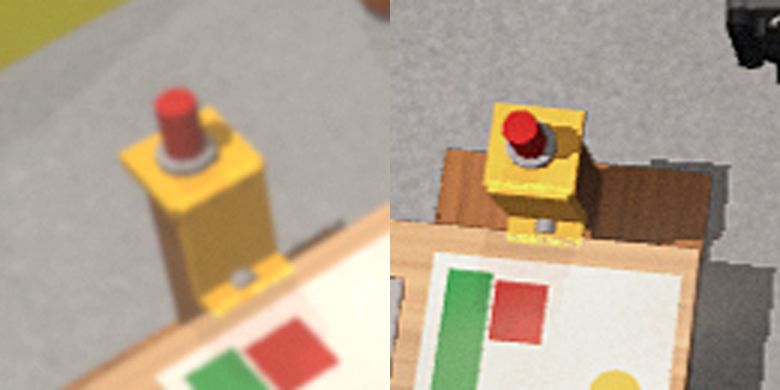

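The picture shows the red knob upright in both views (side (148,205), top (154,144)), its collar flush on the lug's top face. The board is level and the hand is clear. Handing in.

```bash
python3 -c "
from bench import r
print(r.hand_in())"
```

```text
the job is handed in; nothing more can be done
None
```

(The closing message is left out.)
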